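Cap check on sample jars

ROBOT

A 6-joint arm with a two-finger parallel gripper is mounted at the origin on the work surface. World frame = base frame: x ahead of the robot, y to its left, z up, the work surface at z = 0. Lengths are in m, angles in rad, forces in N, time in s.
With the tool pointing down it reaches from about 0.35 to 1 m from the base axis. Payload 7.1 kg.
Tool frame: the origin (TCP) lies at the very end of the fingers, on their centre line; the grasp point (between the pads) lies 19 mm behind it; z points along the fingers, y is the line along which they close (so a half turn about z gives the same grasp; the last joint's range is limited). The gripper opens to 85 mm and grips with 20 to 120 N. Pads are 22 mm wide; open, the fingers measure 114 mm over their backs; the gripper's body (76 mm by 85 mm) begins 54 mm behind the grasp point. The pads swing forward as they close: fully open they stand 13 mm farther back than shut.
Start: joints at [-1.148, 0.423, 1.63, -0, 1.089, -0.019], TCP at [0.267, -0.565, 0.231] pointing down, gripper open.
Joint ranges: [-3, 3], [-0.9, 2.11], [0.09, 2.58], [-1.31, 4.45], [0.11, 2.69], [-2.54, 2.54]. Speed limits (rad/s): [2.39, 2.39, 3.01, 3.14, 3.14, 3.14].

INTERFACE

Orientations are given as a unit quaternion [w, x, y, z].
In Python, from cell import ctrl gives the robot as it stands. The module is installed in compiled form; this text tells all that it offers.
- The arm moves only by the shell command python3 -m handwheel 'ROWS' [OPENING] [FORCE]. ROWS is JSON, a list of rows, each a list of 6 numbers: the shift along the tool's x, y, z in m, then the turn, a rotation vector about the tool's x, y, z in rad. A call has 1 to 10 rows; each row shifts and turns the commanded pose from where the row before left it, along the tool's axes as they then stand; what a row does not reach is not made up. A row lasts 1/12 s, in which the tool goes at most 41.7 mm and 7.16 degrees, less where a joint would pass 70% of its speed; a pose out of reach is approached as far as the arm can. A call with a gripper value outside its range is refused whole. OPENING is the closure, from -1 (fully open) to 1 (shut), set as the call begins (- or left out, the last holds). The fingers move at their own pace and stop on an object; FORCE is the grip in N (left out, the last holds). Time passes only in rows, so rows that do not move let the fingers close. It gives the time, the measured TCP pose, the force, the opening and the grip force at its end, in the units of the state.
- ctrl.state(): the state, without advancing time (a new reading comes with each control period).
- ctrl.get_image(name): name is "scene" or "top" or "wrist"; returns the picture (420x560x3 uint8, red, green, blue); there is no depth.
- ctrl.get_calibration(name): a dict with "mtx" (3x3 intrinsics, pixels), "origin" and "attitude" of the camera in the world. Camera axes: x right, y up, looking along -z (the intrinsics and any distortion apply to the point x, -y, -z); pixel columns grow to the right and rows downward; lengths in m; the calibration is good to about 2 mm. A picture is of the moment at which its call begins: read the wrist's pose just before it. get_calibration takes no time and is no camera call; for the wrist camera it gives the pose at the moment of the call.
- ctrl.close_job(): hands the job in; it is judged then, once.
The state is a dict: "clock": time; "joints": joint angles; "dq": joint speeds; "tau": joint torques, N m; "eef_pos": TCP position; "tool_rot": TCP orientation; "ft_force": force on the tool from outside, world axes, zero at the start; "ft_torque": the same for the moment, N m; "grip_width": finger opening in m; "gripper_force": force on a finger pad.
Only numpy, scipy, OpenCV 4.12 (cv2) and the standard library are available. Lean on these libraries where they do the work, as an engineer would, in place of code of your own. Each camera call takes 0.05 s, during which the arm holds its last target. There are 200 camera calls.

TASK

Check the screw caps of the filled jars standing in the grey pocketed tray: give each cap one gentle clockwise twist of about a sixteenth of a turn, and let go of it there without turning it back. A sound cap nips up and resists; a loose one just turns. Set every jar with a loose cap down upright in the steel rework tray, carrying it by its square body and not by the cap, leave the sound jars in their pockets, and do not disturb the other things on the bench.

Things in the scene. Friction and masses are not known exactly. Their poses are not given: they have to be found in the camera images.
- nest: the grey pocketed sample tray, fixed to the bench, 214 x 240 x 28 mm; origin under its centre, z up. Six square pockets of 61 mm, 23 mm deep, floor 5 mm above the bench: two rows at x = -52 and +52 mm, three pockets a row at y = -78, 0 and +78 mm. Four hold capped jars, one a spray can and one a steel weight; which holds which varies. Neighbouring jars stand 46 mm apart along the tray's x and only 20 mm apart along its y. Tray and rework tray may change sides of the bench
- rework: the low stainless rework tray, fixed, 180 (its x) x 280 (its y) mm, rim 14 mm high and 3 mm thick, floor 3 mm above the bench; origin under its centre, z up. An uncapped jar already stands in it somewhere; two more jars fit beside it
- stand: dial indicator on a magnetic stand, fixed between the trays: base 58 x 50 x 55 mm, column 230 mm tall on the base's centre, a bar and dial reaching 125 mm to its +x (away from the robot) and 18 mm to its -x, 85 to 200 mm up; origin under the base's centre
- spray_can_mid (a point): spray can with a white cap, 52 mm in diameter, 150 mm tall, in one of the tray's pockets; point half-way up. A bystander
- weight_mid (a point): steel calibration weight with a knob, 42 mm in diameter, 66 mm tall, in one of the tray's pockets; point half-way up. A bystander
- open_jar_mid (a point): jar without a cap in the rework tray: square body 58 x 58 x 72 mm, round threaded neck to 88 mm; point half-way up (44 mm above its underside); x and y axes square to its sides. A bystander
- caliper: digital caliper lying on the far side of the bench, 215 x 66 x 13 mm, long side along its y; origin under the beam's middle. A bystander
- v_block: dark steel V-block, 50 x 90 x 46 mm, far side of the bench; origin under its centre. A bystander
- ring_gauge: steel ring, 72 mm outside, 22 mm high, far side of the bench; origin under its centre. A bystander
- spare_cap: a single jar cap, 48 mm in diameter, 22 mm high, lying on the bench between the trays; origin under its centre. A bystander
- jar_1_mid (a point): capped jar 1: a filled jar with a square white body 58 x 58 mm and 72 mm high, short neck, grey ribbed round cap 48 mm in diameter from 76 to 98 mm above its underside; 0.2 to 0.4 kg. Point on its axis half-way up (49 mm above its underside); z up, x and y square to its sides. It stands in a pocket with 1.5 mm of play all round, so it can turn about 0.05 rad before the pocket stops it
- jar_2_mid (a point): capped jar 2: a filled jar with a square white body 58 x 58 mm and 72 mm high, short neck, grey ribbed round cap 48 mm in diameter from 76 to 98 mm above its underside; 0.2 to 0.4 kg. Point on its axis half-way up (49 mm above its underside); z up, x and y square to its sides. It stands in a pocket with 1.5 mm of play all round, so it can turn about 0.05 rad before the pocket stops it
- jar_3_mid (a point): capped jar 3: a filled jar with a square white body 58 x 58 mm and 72 mm high, short neck, grey ribbed round cap 48 mm in diameter from 76 to 98 mm above its underside; 0.2 to 0.4 kg. Point on its axis half-way up (49 mm above its underside); z up, x and y square to its sides. It stands in a pocket with 1.5 mm of play all round, so it can turn about 0.05 rad before the pocket stops it
- jar_4_mid (a point): capped jar 4: a filled jar with a square white body 58 x 58 mm and 72 mm high, short neck, grey ribbed round cap 48 mm in diameter from 76 to 98 mm above its underside; 0.2 to 0.4 kg. Point on its axis half-way up (49 mm above its underside); z up, x and y square to its sides. It stands in a pocket with 1.5 mm of play all round, so it can turn about 0.05 rad before the pocket stops it
- turn_1 (a joint): turn of the cap of jar 1 on its jar, rad, positive clockwise seen from above (tightening), 0 at the start. A sound cap begins to give at 0.25 N m, then resists with 4 N m more per rad, and keeps about 0.06 rad of the turn when let go; a loose cap turns freely (0.03 N m) and stays where it is left
- turn_2 (a joint): turn of the cap of jar 2 on its jar, rad, positive clockwise seen from above (tightening), 0 at the start. A sound cap begins to give at 0.25 N m, then resists with 4 N m more per rad, and keeps about 0.06 rad of the turn when let go; a loose cap turns freely (0.03 N m) and stays where it is left
- turn_3 (a joint): turn of the cap of jar 3 on its jar, rad, positive clockwise seen from above (tightening), 0 at the start. A sound cap begins to give at 0.25 N m, then resists with 4 N m more per rad, and keeps about 0.06 rad of the turn when let go; a loose cap turns freely (0.03 N m) and stays where it is left
- turn_4 (a joint): turn of the cap of jar 4 on its jar, rad, positive clockwise seen from above (tightening), 0 at the start. A sound cap begins to give at 0.25 N m, then resists with 4 N m more per rad, and keeps about 0.06 rad of the turn when let go; a loose cap turns freely (0.03 N m) and stays where it is left
- cap_1: cap of jar 1: 48 mm in diameter, 22 mm high, a short dark moulded bar on its top shows its turn; origin under its centre, at the cap's lower edge
- cap_2: cap of jar 2: 48 mm in diameter, 22 mm high, a short dark moulded bar on its top shows its turn; origin under its centre, at the cap's lower edge
- cap_3: cap of jar 3: 48 mm in diameter, 22 mm high, a short dark moulded bar on its top shows its turn; origin under its centre, at the cap's lower edge
- cap_4: cap of jar 4: 48 mm in diameter, 22 mm high, a short dark moulded bar on its top shows its turn; origin under its centre, at the cap's lower edge
There are look-alikes about, which are no part of the job. Leave any pink look-alike of the part that bears jar_2_mid alone. Leave any turquoise look-alike of the part that bears jar_3_mid alone.

How it is judged:
By the outcome, as a careful person would: the job done as asked, in the order asked, and still so for the second after the job is handed in, with the robot touching nothing.
It also fails if it takes over 72 s, if anything falls off the work surface, if the arm or the gripper's body presses on something with over 40 N, if the wrist force passes 120 N, or if a joint passes its speed limit or range.

## Working session

There is one attempt and no reset: what is moved stays moved. The work goes in short steps, Python scripts to look and compute and a shell command to move; the robot and the scene stay as the last step left them, time stands still between calls to the robot, and variables do not carry over. Pictures are saved under pics/ and viewed, at most 10 in all, crops included, and the job is handed in when it is done.

```bash
mkdir -p pics; python3 - <<'E'
from cell import ctrl
import cv2
for n in("top","scene"):
    im=ctrl.get_image(n); cv2.imwrite(f"pics/{n}0.png",im[:,:,::-1]); c=ctrl.get_calibration(n); print(n,c)
s=ctrl.state(); print(s)
E
```

```text
top {'mtx': array([[480.14586316,   0.        , 279.25915166],
       [  0.        , 480.14586316, 206.2981069 ],
       [  0.        ,   0.        ,   1.        ]]), 'origin': array([ 0.52026783, -0.06164407,  1.21277276]), 'attitude': array([-0.70506771, -0.02024936,  0.02677842,  0.70834483])}
scene {'mtx': array([[506.45053061,   0.        , 280.3119365 ],
       [  0.        , 506.45053061, 202.35806065],
       [  0.        ,   0.        ,   1.        ]]), 'origin': array([1.29540967, 0.51407954, 0.95112709]), 'attitude': array([0.38999551, 0.16493354, 0.35492491, 0.83350389])}
{'clock': 0.1, 'joints': array([-1.14796446e+00,  4.23782109e-01,  1.63062706e+00,  1.27243407e-05,
        1.08860060e+00, -1.90177455e-02]), 'dq': array([ 0.00109736,  0.00051496, -0.00414197,  0.00188411, -0.00123997,
        0.00112776]), 'tau': array([-5.39637240e-04, -5.58424509e+01, -2.82446229e+01, -4.72405577e-05,
        2.98076608e-03,  3.84873863e-05]), 'eef_pos': array([ 0.26706698, -0.56450887,  0.23060708]), 'tool_rot': array([-6.95293467e-04,  9.75695614e-01,  2.19129110e-01, -1.36572460e-04]), 'ft_force': array([0.00745776, 0.36003849, 0.88352852]), 'ft_torque': array([ 0.0182172 ,  0.03422752, -0.02572944]), 'gripper_force': 0.0, 'grip_width': 0.08535669151705731}
```

View pics/top0.png

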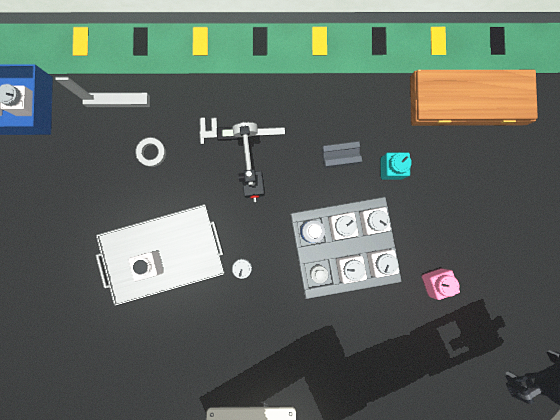

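View pics/scene0.png

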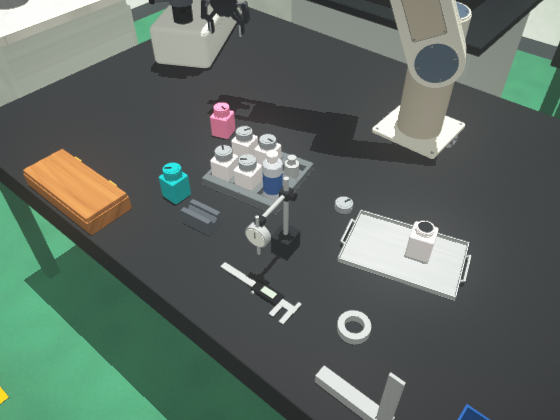

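The top view shows the grey tray with white-bodied jars, caps at (345,226), (377,221), (352,268) and (385,264). The spray can is at (312,232) and the weight at (318,273). Things that could be mistaken for a target:
- turquoise jar (398,163)
- pink jar (441,284)
- open jar (141,267)
- spare cap (242,268)
- jar in the blue box (10,95)

I choose the four white jars in the tray and check them in a close crop.

```bash
cat > h.py <<'E'
import numpy as np, cv2
from scipy.spatial.transform import Rotation as R
from cell import ctrl
def rot(q): return R.from_quat([q[1],q[2],q[3],q[0]]).as_matrix()
def ray(px,z,cam="top",c=None):
    c=c or ctrl.get_calibration(cam); K=c["mtx"]
    d=np.linalg.inv(K)@[px[0],px[1],1]; d=rot(c["attitude"])@[d[0],-d[1],-d[2]]
    o=c["origin"]; return o+d*(z-o[2])/d[2]
def proj(p,cam="top"):
    c=ctrl.get_calibration(cam); q=rot(c["attitude"]).T@(np.asarray(p)-c["origin"])
    u=c["mtx"]@[q[0],-q[1],-q[2]]; return u[:2]/u[2]
E
python3 - <<'E'
from h import *
im=cv2.imread("pics/top0.png")
a=cv2.resize(im[190:305,280:410],None,fx=5,fy=5,interpolation=cv2.INTER_CUBIC)
cv2.imwrite("pics/cropA.png",a)
b=cv2.resize(im[195:310,90:260],None,fx=4,fy=4,interpolation=cv2.INTER_CUBIC)
cv2.imwrite("pics/cropB.png",b)
E
```

```text
(no output)
```

View pics/cropA.png

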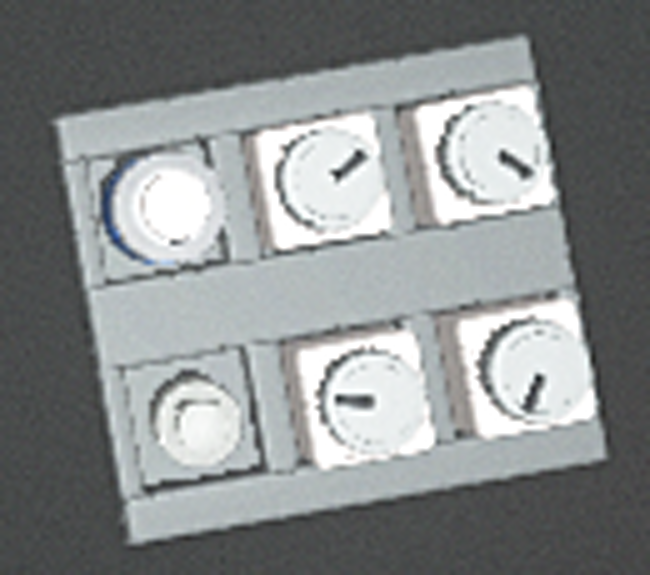

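View pics/cropB.png

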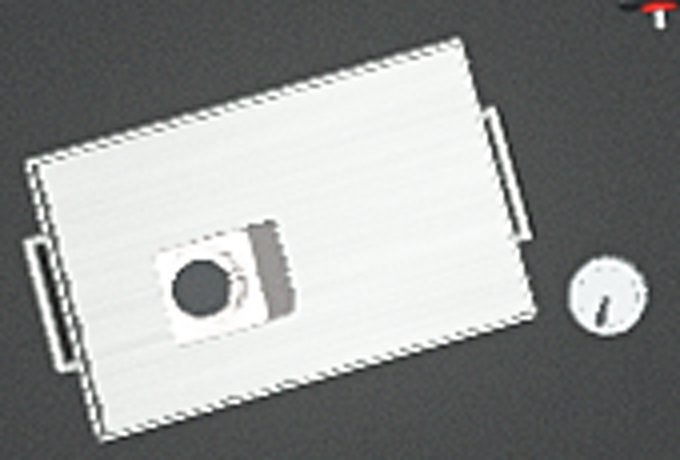

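```bash
python3 - <<'E'
from h import *
A=lambda p:(280+(p[0]-2)/5,190+(p[1]-2)/5)
B=lambda p:(90+(p[0]-1.5)/4,195+(p[1]-1.5)/4)
n=np.array([ray(A(p),.028) for p in[(57,120),(526,37),(606,458),(130,543)]])
m=n.mean(0); print("nest",m,[np.linalg.norm(n[i]-n[i-1]) for i in range(4)])
d=(n[0]+n[1]-n[2]-n[3])[:2]; e=(n[0]+n[3]-n[1]-n[2])[:2]
y1=np.arctan2(d[1],d[0]);y2=np.arctan2(-e[0],e[1]);print("yaw",y1,y2); yaw=(y1+y2)/2
X=np.array([np.cos(yaw),np.sin(yaw)]);Y=np.array([-X[1],X[0]])
for k,p,c in[("FM",(332,180),(52,0)),("FR",(494,153),(52,-78)),("NM",(373,402),(-52,0)),("NR",(540,370),(-52,-78)),("sp",(0,0),(52,78))]:
    print(k,"cap",ray(A(p),.103)[:2],"pocket",m[:2]+X*c[0]/1e3+Y*c[1]/1e3)
n=np.array([ray(B(p),.014) for p in[(27,160),(460,40),(535,315),(102,438)]])
m=n.mean(0); print("rew",m,[np.linalg.norm(n[i]-n[i-1]) for i in range(4)])
d=(n[0]+n[1]-n[2]-n[3])[:2]; e=(n[0]+n[3]-n[1]-n[2])[:2]
y1=np.arctan2(d[1],d[0]);y2=np.arctan2(-e[0],e[1]);print("yaw",y1,y2);yaw=(y1+y2)/2
X=np.array([np.cos(yaw),np.sin(yaw)]);Y=np.array([-X[1],X[0]])
o=ray(B((201,289)),.091); print("open",o, "in tray",(o-m)[:2]@X,(o-m)[:2]@Y,X,Y)
E
```

```text
nest [ 0.4974272  -0.23564446  0.028     ] [np.float64(0.20991997564966358), np.float64(0.23651313408970148), np.float64(0.2104147915457644), np.float64(0.2373934303527139)]
yaw 0.1663311269931036 0.16973092696673442
FM cap [ 0.54875863 -0.22625363] pocket [ 0.54869483 -0.22694791]
FR cap [ 0.56090769 -0.30158033] pocket [ 0.56173966 -0.30384935]
NM cap [ 0.44662561 -0.24368526] pocket [ 0.44615957 -0.24434102]
NR cap [ 0.46084053 -0.32093889] pocket [ 0.4592044  -0.32124246]
sp cap [ 0.63303104 -0.07306328] pocket [ 0.53564999 -0.15004646]
rew [0.48285453 0.22347706 0.014     ] [np.float64(0.17801652679625124), np.float64(0.27801979459198684), np.float64(0.17731472731546263), np.float64(0.27596237080739555)]
yaw 0.27576688683820755 0.2689675533792306
open [0.45576931 0.25132691 0.091     ] in tray -0.018594816843940872 0.03410947162736357 [0.96313678 0.26901215] [-0.26901215  0.96313678]
```

```bash
cat >> h.py <<'E'
def pose():
    s=ctrl.state(); M=rot(s["tool_rot"]); return s["eef_pos"].copy(), np.degrees(np.arctan2(M[1,0],M[0,0])), s
def plan(wps,start=None):
    """wps: (x,y,z,phi_deg,n): rows per leg; shift given in tool axes as they stand, turn about tool z (cw)"""
    p,f=start or pose()[:2]; out=[]
    for x,y,z,g,n in wps:
        dp=(np.array([x,y,z])-p)/n; dg=((f-g+180)%360-180)/n
        for i in range(n):
            a=np.radians(f-dg*i); c,s=np.cos(a),np.sin(a)
            out.append([round(c*dp[0]+s*dp[1],4),round(s*dp[0]-c*dp[1],4),round(-dp[2],4),0,0,round(np.radians(dg),4)])
        p=np.array([x,y,z]);f=g
    for i in range(0,len(out),10): print(str(out[i:i+10]).replace(" ",""))
def show():
    p,f,s=pose(); print("t",round(s["clock"],2),"p",p.round(4),"phi",round(f,2),"F",s["ft_force"].round(1),"T",s["ft_torque"].round(3),"w",round(s["grip_width"],4),"g",round(s["gripper_force"],1),"j6",s["joints"][5].round(3),"q",s["tool_rot"].round(4))
E
python3 -c "
from h import *
plan([(.46,-.3211,.2,110.6,14),(.46,-.3211,.079,110.6,6)])"
```

```text
[[np.float64(0.0199),np.float64(-0.0098),np.float64(0.0022),0,0,np.float64(-0.1063)],[np.float64(0.0208),np.float64(-0.0077),np.float64(0.0022),0,0,np.float64(-0.1063)],[np.float64(0.0215),np.float64(-0.0054),np.float64(0.0022),0,0,np.float64(-0.1063)],[np.float64(0.022),np.float64(-0.0031),np.float64(0.0022),0,0,np.float64(-0.1063)],[np.float64(0.0222),np.float64(-0.0007),np.float64(0.0022),0,0,np.float64(-0.1063)],[np.float64(0.0221),np.float64(0.0016),np.float64(0.0022),0,0,np.float64(-0.1063)],[np.float64(0.0218),np.float64(0.004),np.float64(0.0022),0,0,np.float64(-0.1063)],[np.float64(0.0213),np.float64(0.0062),np.float64(0.0022),0,0,np.float64(-0.1063)],[np.float64(0.0205),np.float64(0.0085),np.float64(0.0022),0,0,np.float64(-0.1063)],[np.float64(0.0195),np.float64(0.0106),np.float64(0.0022),0,0,np.float64(-0.1063)]]
[[np.float64(0.0183),np.float64(0.0126),np.float64(0.0022),0,0,np.float64(-0.1063)],[np.float64(0.0168),np.float64(0.0145),np.float64(0.0022),0,0,np.float64(-0.1063)],[np.float64(0.0152),np.float64(0.0162),np.float64(0.0022),0,0,np.float64(-0.1063)],[np.float64(0.0134),np.float64(0.0177),np.float64(0.0022),0,0,np.float64(-0.1063)],[np.float64(0.0),np.float64(0.0),np.float64(0.0202),0,0,np.float64(0.0)],[np.float64(0.0),np.float64(0.0),np.float64(0.0202),0,0,np.float64(0.0)],[np.float64(0.0),np.float64(0.0),np.float64(0.0202),0,0,np.float64(0.0)],[np.float64(0.0),np.float64(0.0),np.float64(0.0202),0,0,np.float64(0.0)],[np.float64(0.0),np.float64(0.0),np.float64(0.0202),0,0,np.float64(0.0)],[np.float64(0.0),np.float64(0.0),np.float64(0.0202),0,0,np.float64(0.0)]]
```

```bash
sed -i 's/str(out\[i:i+10\])/str([[float(v) for v in r] for r in out[i:i+10]])/' h.py
python3 -m handwheel '[[0.02,-0.01,0,0,0,-0.106],[0.021,-0.008,0,0,0,-0.106],[0.0215,-0.0054,0,0,0,-0.106],[0.022,-0.003,0,0,0,-0.106],[0.022,-0.001,0,0,0,-0.106],[0.022,0.0016,0,0,0,-0.106],[0.022,0.004,0,0,0,-0.106],[0.021,0.006,0,0,0,-0.106],[0.0205,0.0085,0,0,0,-0.106],[0.0195,0.0106,0,0,0,-0.106]]'
python3 -m handwheel '[[0.018,0.0126,0.0075,0,0,-0.106],[0.017,0.0145,0.0075,0,0,-0.106],[0.015,0.016,0.0075,0,0,-0.106],[0.0134,0.0177,0.0075,0,0,-0.11],[0,0,0,0,0,0],[0,0,0,0,0,0]]'
python3 -c "
from h import *
show();plan([(.46,-.3211,.13,110.6,4)])
p,f,s=pose(); cv2.imwrite('pics/w1.png',ctrl.get_image('wrist')[:,:,::-1])"
```

```text
clock: 0.93
eef_pos: [0.4052, -0.3898, 0.231]
tool_rot: [-0.0, 0.729, 0.684, 0.0]
ft_force: [-0.2, -0.2, 0.1]
grip_width: 0.0851
gripper_force: 0.0
clock: 1.43
eef_pos: [0.4601, -0.3208, 0.2006]
tool_rot: [-0.001, 0.569, 0.822, -0.0]
ft_force: [-0.3, -0.5, -0.4]
grip_width: 0.0855
gripper_force: 0.0
t 1.43 p [ 0.4601 -0.3208  0.2006] phi 110.61 F [-0.3 -0.5 -0.4] T [ 0.    -0.03   0.065] w 0.0855 g 0.0 j6 -0.99 q [-8.000e-04  5.692e-01  8.222e-01 -1.000e-04]
[[-0.0001,-0.0,0.0177,0.0,0.0,0.0],[-0.0001,-0.0,0.0177,0.0,0.0,0.0],[-0.0001,-0.0,0.0177,0.0,0.0,0.0],[-0.0001,-0.0,0.0177,0.0,0.0,0.0]]
```

View pics/w1.png

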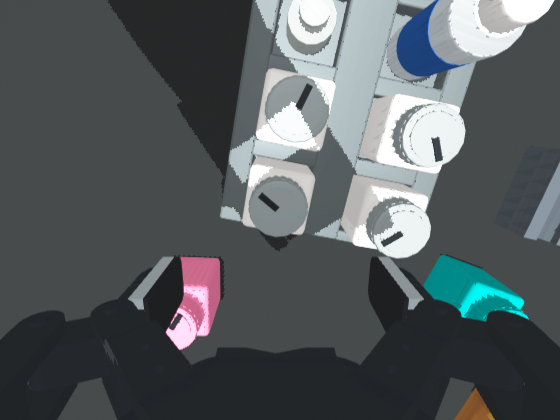

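The wrist picture shows the four caps: NR (278,206), NM (297,108), FR (403,230) and FM (435,134). I'll cross-check these positions against the top view.

```bash
python3 -c "
from h import *
for k,p in dict(NR=(278,206),NM=(297,108),FR=(403,230),FM=(435,134)).items(): print(k,ray(p,.103,'wrist')[:2].round(4))"
```

```text
NR [ 0.4608 -0.3184]
NM [ 0.4477 -0.2438]
FR [ 0.5634 -0.3018]
FM [ 0.5515 -0.2249]
```

```bash
python3 -m handwheel '[[0,0,0.02,0,0,0],[0,0,0.02,0,0,0],[0,0,0.02,0,0,0],[0,0,0.02,0,0,0],[0,0,0.015,0,0,0],[0,0,0.015,0,0,0],[0,0,0.011,0,0,0],[0,0,0,0,0,0]]' -1
python3 -m handwheel '[[0,0,0,0,0,0],[0,0,0,0,0,0],[0,0,0,0,0,0],[0,0,0,0,0,0],[0,0,0,0,0,0],[0,0,0,0,0,0],[0,0,0,0,0,0],[0,0,0,0,0,0]]' 1 25
python3 -c "
from h import *
show(); cv2.imwrite('pics/w2.png',ctrl.get_image('wrist')[:,:,::-1])"
```

```text
clock: 2.15
eef_pos: [0.4585, -0.3219, 0.0785]
tool_rot: [-0.002, 0.57, 0.821, -0.0]
ft_force: [-0.1, 0.4, 0.2]
grip_width: 0.0849
gripper_force: 0.0
clock: 2.82
eef_pos: [0.4611, -0.3223, 0.0814]
tool_rot: [0.001, 0.569, 0.822, 0.0]
ft_force: [0.9, 1.3, 6.0]
grip_width: 0.0471
gripper_force: 26.8
t 2.82 p [ 0.4611 -0.3223  0.0814] phi 110.58 F [0.9 1.3 6. ] T [ 0.069 -0.107  0.027] w 0.0471 g 26.8 j6 -0.991 q [0.0013 0.5695 0.822  0.    ]
```

View pics/w2.png

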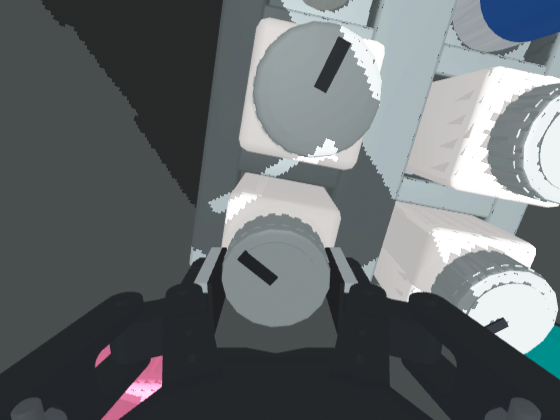

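The fingers hold the cap centrally at pixel (275,265), with the bar visible. The 6 N upward force suggests the tips touch the shoulder lightly, so I ease up 2 mm and then twist.

```bash
python3 -m handwheel '[[0,0,-0.002,0,0,0],[0,0,0,0,0,0],[0,0,0,0,0,0.066],[0,0,0,0,0,0.066],[0,0,0,0,0,0.066]]' 
python3 -c "from h import *; show()"
python3 -m handwheel '[[0,0,0,0,0,0.066],[0,0,0,0,0,0.066],[0,0,0,0,0,0.066],[0,0,0,0,0,0],[0,0,0,0,0,0]]'
python3 -c "from h import *; show()"
```

```text
clock: 3.28
eef_pos: [0.4599, -0.3216, 0.082]
tool_rot: [-0.0, 0.649, 0.761, -0.0]
ft_force: [0.9, 0.7, -3.3]
grip_width: 0.047
gripper_force: 26.4
t 3.28 p [ 0.4599 -0.3216  0.082 ] phi 99.05 F [ 0.9  0.7 -3.3] T [-0.028 -0.258  0.08 ] w 0.047 g 26.4 j6 -0.789 q [-1.000e-04  6.491e-01  7.607e-01 -0.000e+00]
clock: 3.7
eef_pos: [0.4596, -0.3215, 0.0819]
tool_rot: [-0.001, 0.719, 0.695, -0.0]
ft_force: [0.0, 0.0, -2.8]
grip_width: 0.047
gripper_force: 26.4
t 3.7 p [ 0.4596 -0.3215  0.0819] phi 87.99 F [ 0.   0.  -2.8] T [-0.009 -0.026  0.028] w 0.047 g 26.4 j6 -0.597 q [-5.000e-04  7.194e-01  6.946e-01 -1.000e-04]
```

NR resists with only about 0.03 N m, so it is loose. Release it and go to NM.

```bash
python3 -m handwheel '[[0,0,0.001,0,0,0],[0,0,0,0,0,0],[0,0,0,0,0,0],[0,0,0,0,0,0],[0,0,0,0,0,0],[0,0,-0.02,0,0,0],[0,0,-0.02,0,0,0],[0,0,0,0,0,0]]' -1
python3 -c "
from h import *
show();plan([(.4468,-.2440,.125,110.6,5)])"
```

```text
clock: 4.37
eef_pos: [0.4618, -0.3231, 0.1245]
tool_rot: [0.003, 0.72, 0.694, 0.0]
ft_force: [0.5, -0.9, 0.2]
grip_width: 0.0855
gripper_force: 0.0
t 4.37 p [ 0.4618 -0.3231  0.1245] phi 87.9 F [ 0.5 -0.9  0.2] T [ 0.01  -0.022 -0.053] w 0.0855 g 0.0 j6 -0.595 q [2.60e-03 7.20e-01 6.94e-01 5.00e-04]
[[0.0157,-0.0036,-0.0001,0.0,0.0,-0.0793],[0.0159,-0.0023,-0.0001,0.0,0.0,-0.0793],[0.0161,-0.0011,-0.0001,0.0,0.0,-0.0793],[0.0161,0.0002,-0.0001,0.0,0.0,-0.0793],[0.016,0.0015,-0.0001,0.0,0.0,-0.0793]]
```

```bash
python3 -m handwheel '[[0.0155,-0.0036,0,0,0,-0.079],[0.0157,-0.0023,0,0,0,-0.079],[0.016,-0.0011,0,0,0,-0.079],[0.016,0.0002,0,0,0,-0.079],[0.016,0.0015,0,0,0,-0.079],[0,0,0,0,0,0],[0,0,0,0,0,0],[0,0,0,0,0,0]]'
python3 -c "
from h import *
show();plan([(.4468,-.2440,.0805,110.6,3)])"
```

```text
clock: 5.03
eef_pos: [0.4455, -0.2439, 0.1214]
tool_rot: [0.0, 0.571, 0.821, -0.0]
ft_force: [-0.2, -0.5, -0.1]
grip_width: 0.0856
gripper_force: 0.0
t 5.03 p [ 0.4455 -0.2439  0.1214] phi 110.43 F [-0.2 -0.5 -0.1] T [ 0.003  0.074 -0.023] w 0.0856 g 0.0 j6 -0.881 q [ 4.000e-04  5.705e-01  8.213e-01 -0.000e+00]
[[-0.0002,0.0004,0.0136,0.0,0.0,-0.001],[-0.0002,0.0004,0.0136,0.0,0.0,-0.001],[-0.0002,0.0004,0.0136,0.0,0.0,-0.001]]
```

```bash
python3 -m handwheel '[[0,0,0.015,0,0,0],[0,0.001,0.015,0,0,0],[0,0,0.0095,0,0,0],[0,0,0,0,0,0]]' -1
python3 -m handwheel '[[0,0,0,0,0,0],[0,0,0,0,0,0],[0,0,0,0,0,0],[0,0,0,0,0,0],[0,0,0,0,0,0],[0,0,0,0,0,0],[0,0,0,0,0,0]]' 1 25
python3 -c "from h import *; show()"
python3 -m handwheel '[[0,0,0,0,0,0.066],[0,0,0,0,0,0.066],[0,0,0,0,0,0.066]]' 
python3 -c "from h import *; show()"
python3 -m handwheel '[[0,0,0,0,0,0.066],[0,0,0,0,0,0.066],[0,0,0,0,0,0.066],[0,0,0,0,0,0],[0,0,0,0,0,0]]'
python3 -c "from h import *; show()"
```

```text
clock: 5.37
eef_pos: [0.4451, -0.243, 0.08]
tool_rot: [-0.001, 0.571, 0.821, -0.0]
ft_force: [-0.3, 0.4, -0.2]
grip_width: 0.0854
gripper_force: 0.0
clock: 5.95
eef_pos: [0.4468, -0.2433, 0.0825]
tool_rot: [0.001, 0.57, 0.822, 0.0]
ft_force: [2.0, 1.4, 5.6]
grip_width: 0.0473
gripper_force: 26.5
t 5.95 p [ 0.4468 -0.2433  0.0825] phi 110.51 F [2.  1.4 5.6] T [ 0.038 -0.126 -0.035] w 0.0473 g 26.5 j6 -0.88 q [1.000e-03 5.699e-01 8.217e-01 1.000e-04]
clock: 6.2
eef_pos: [0.4474, -0.2434, 0.0826]
tool_rot: [0.001, 0.649, 0.761, 0.0]
ft_force: [5.0, 3.9, 6.1]
grip_width: 0.0466
gripper_force: 26.5
t 6.2 p [ 0.4474 -0.2434  0.0826] phi 99.08 F [5.  3.9 6.1] T [ 0.729 -0.883  0.869] w 0.0466 g 26.5 j6 -0.68 q [1.500e-03 6.489e-01 7.608e-01 3.000e-04]
clock: 6.62
eef_pos: [0.4477, -0.2427, 0.0827]
tool_rot: [0.001, 0.72, 0.694, 0.001]
ft_force: [6.0, 7.0, 6.9]
grip_width: 0.0472
gripper_force: 26.8
t 6.62 p [ 0.4477 -0.2427  0.0827] phi 87.86 F [6.  7.  6.9] T [ 1.128 -1.011  0.563] w 0.0472 g 26.8 j6 -0.485 q [0.0013 0.7202 0.6938 0.001 ]
```

NM resists at about 0.9 N m before slipping, so it is sound. Next FM.

```bash
python3 -m handwheel '[[0,0,0,0,0,0],[0,0,0,0,0,0],[0,0,0,0,0,0],[0,0,0,0,0,0],[0,0,-0.02,0,0,0],[0,0,-0.0195,0,0,0],[0,0,0,0,0,0],[0,0,0,0,0,0]]' -1
python3 -c "
from h import *
show();plan([(.549,-.2262,.1205,110.6,6)],(np.array([.4463,-.2437,.1205]),88))"
```

```text
clock: 7.28
eef_pos: [0.4464, -0.2434, 0.122]
tool_rot: [0.001, 0.72, 0.693, 0.0]
ft_force: [-0.5, -0.0, 0.5]
grip_width: 0.0857
gripper_force: 0.0
t 7.28 p [ 0.4464 -0.2434  0.122 ] phi 87.81 F [-0.5 -0.   0.5] T [-0.031 -0.01  -0.069] w 0.0857 g 0.0 j6 -0.484 q [9.000e-04 7.205e-01 6.935e-01 2.000e-04]
[[0.0035,0.017,-0.0,0.0,0.0,-0.0657],[0.0024,0.0172,-0.0,0.0,0.0,-0.0657],[0.0013,0.0173,-0.0,0.0,0.0,-0.0657],[0.0001,0.0174,-0.0,0.0,0.0,-0.0657],[-0.001,0.0173,-0.0,0.0,0.0,-0.0657],[-0.0022,0.0172,-0.0,0.0,0.0,-0.0657]]
```

```bash
python3 -m handwheel '[[0.0035,0.017,0,0,0,-0.066],[0.0024,0.0172,0,0,0,-0.066],[0.0013,0.0173,0,0,0,-0.066],[0,0.0174,0,0,0,-0.066],[-0.001,0.0173,0,0,0,-0.066],[-0.0022,0.0172,0,0,0,-0.066],[0,0,0,0,0,0],[0,0,0,0,0,0]]'
python3 -c "from h import *; show()"
python3 -m handwheel '[[0,0,0.015,0,0,0],[0,0,0.015,0,0,0],[0,0,0.009,0,0,0],[0,0,0,0,0,0]]' -1
python3 -m handwheel '[[0,0,0,0,0,0],[0,0,0,0,0,0],[0,0,0,0,0,0],[0,0,0,0,0,0],[0,0,0,0,0,0],[0,0,0,0,0,0],[0,0,0,0,0,0]]' 1 25
python3 -c "from h import *; show()"
```

```text
clock: 7.95
eef_pos: [0.5482, -0.2254, 0.12]
tool_rot: [-0.001, 0.57, 0.822, -0.0]
ft_force: [-0.6, 0.4, -0.6]
grip_width: 0.0854
gripper_force: 0.0
t 7.95 p [ 0.5482 -0.2254  0.12  ] phi 110.48 F [-0.6  0.4 -0.6] T [0.021 0.025 0.01 ] w 0.0854 g 0.0 j6 -0.767 q [-1.000e-03  5.701e-01  8.215e-01 -3.000e-04]
clock: 8.28
eef_pos: [0.546, -0.2252, 0.0799]
tool_rot: [-0.003, 0.571, 0.821, -0.001]
ft_force: [-0.7, 0.4, 0.8]
grip_width: 0.0851
gripper_force: 0.0
clock: 8.87
eef_pos: [0.5495, -0.226, 0.0832]
tool_rot: [0.001, 0.57, 0.822, 0.0]
ft_force: [0.6, 0.8, 5.7]
grip_width: 0.047
gripper_force: 26.6
t 8.87 p [ 0.5495 -0.226   0.0832] phi 110.51 F [0.6 0.8 5.7] T [ 0.067 -0.035 -0.095] w 0.047 g 26.6 j6 -0.768 q [9.000e-04 5.699e-01 8.217e-01 2.000e-04]
```

```bash
python3 -m handwheel '[[0,0,0,0,0,0.066],[0,0,0,0,0,0.066],[0,0,0,0,0,0.066]]' 
python3 -c "from h import *; show()"
python3 -m handwheel '[[0,0,0,0,0,0.066],[0,0,0,0,0,0.066],[0,0,0,0,0,0.066],[0,0,0,0,0,0],[0,0,0,0,0,0]]'
python3 -c "from h import *; show()"
python3 -m handwheel '[[0,0,0,0,0,0],[0,0,0,0,0,0],[0,0,0,0,0,0],[0,0,0,0,0,0],[0,0,-0.02,0,0,0],[0,0,-0.0195,0,0,0],[0,0,0,0,0,0],[0,0,0,0,0,0]]' -1
python3 -c "
from h import *
show();plan([(.5618,-.3023,.1205,110.6,5)],(np.array([.5485,-.2258,.1205]),88))"
```

```text
clock: 9.12
eef_pos: [0.5496, -0.2264, 0.0832]
tool_rot: [0.001, 0.649, 0.761, -0.0]
ft_force: [1.7, 0.3, 4.3]
grip_width: 0.0469
gripper_force: 26.5
t 9.12 p [ 0.5496 -0.2264  0.0832] phi 99.09 F [1.7 0.3 4.3] T [-0.105 -0.028  0.828] w 0.0469 g 26.5 j6 -0.568 q [ 0.0012  0.6489  0.7609 -0.    ]
clock: 9.53
eef_pos: [0.55, -0.2269, 0.0831]
tool_rot: [0.002, 0.72, 0.694, 0.0]
ft_force: [2.3, -4.9, 4.2]
grip_width: 0.0472
gripper_force: 26.2
t 9.53 p [ 0.55   -0.2269  0.0831] phi 87.97 F [ 2.3 -4.9  4.2] T [-0.87  -0.34   0.494] w 0.0472 g 26.2 j6 -0.374 q [1.700e-03 7.195e-01 6.945e-01 2.000e-04]
clock: 10.2
eef_pos: [0.5492, -0.2259, 0.1226]
tool_rot: [0.001, 0.72, 0.694, 0.0]
ft_force: [-0.3, 0.2, -0.5]
grip_width: 0.0855
gripper_force: 0.0
t 10.2 p [ 0.5492 -0.2259  0.1226] phi 87.83 F [-0.3  0.2 -0.5] T [ 0.035 -0.009 -0.038] w 0.0855 g 0.0 j6 -0.373 q [7.000e-04 7.204e-01 6.936e-01 4.000e-04]
[[-0.0152,0.0032,-0.0,0.0,0.0,-0.0789],[-0.0154,0.002,-0.0,0.0,0.0,-0.0789],[-0.0155,0.0008,-0.0,0.0,0.0,-0.0789],[-0.0155,-0.0005,-0.0,0.0,0.0,-0.0789],[-0.0154,-0.0017,-0.0,0.0,0.0,-0.0789]]
```

FM is sound (0.83 N m). Last one: FR.

```bash
python3 -m handwheel '[[-0.0152,0.0032,0,0,0,-0.079],[-0.0154,0.002,0,0,0,-0.079],[-0.0155,0.0008,0,0,0,-0.079],[-0.0155,-0.0005,0,0,0,-0.079],[-0.0154,-0.0017,0,0,0,-0.079],[0,0,0,0,0,0],[0,0,0,0,0,0]]'
python3 -m handwheel '[[0,0,0.015,0,0,0],[0,0,0.015,0,0,0],[0,0,0.009,0,0,0],[0,0,0,0,0,0]]' -1
python3 -m handwheel '[[0,0,0,0,0,0],[0,0,0,0,0,0],[0,0,0,0,0,0],[0,0,0,0,0,0],[0,0,0,0,0,0],[0,0,0,0,0,0],[0,0,0,0,0,0]]' 1 25
python3 -m handwheel '[[0,0,0,0,0,0.066],[0,0,0,0,0,0.066],[0,0,0,0,0,0.066]]' 
python3 -c "from h import *; show()"
python3 -m handwheel '[[0,0,0,0,0,0.066],[0,0,0,0,0,0.066],[0,0,0,0,0,0.066],[0,0,0,0,0,0],[0,0,0,0,0,0]]'
python3 -c "from h import *; show()"
python3 -m handwheel '[[0,0,0,0,0,0],[0,0,0,0,0,0],[0,0,0,0,0,0],[0,0,0,0,0,0],[0,0,-0.02,0,0,0],[0,0,-0.02,0,0,0],[0,0,-0.02,0,0,0],[0,0,0,0,0,0],[0,0,0,0,0,0]]' -1
python3 -c "
from h import *
show()"
```

```text
clock: 10.78
eef_pos: [0.561, -0.3022, 0.1205]
tool_rot: [-0.001, 0.572, 0.821, 0.0]
ft_force: [0.5, 0.9, 0.8]
grip_width: 0.0852
gripper_force: 0.0
clock: 11.12
eef_pos: [0.5599, -0.3005, 0.0802]
tool_rot: [-0.003, 0.571, 0.821, -0.0]
ft_force: [-0.2, 0.3, -0.1]
grip_width: 0.0856
gripper_force: 0.0
clock: 11.7
eef_pos: [0.5626, -0.3025, 0.0838]
tool_rot: [0.001, 0.57, 0.821, 0.0]
ft_force: [0.9, 1.8, 5.7]
grip_width: 0.0467
gripper_force: 26.3
clock: 11.95
eef_pos: [0.5626, -0.3026, 0.0838]
tool_rot: [0.001, 0.65, 0.76, 0.0]
ft_force: [1.1, 1.8, 6.1]
grip_width: 0.0471
gripper_force: 26.3
t 11.95 p [ 0.5626 -0.3026  0.0838] phi 98.93 F [1.1 1.8 6.1] T [ 0.249 -0.054  0.046] w 0.0471 g 26.3 j6 -0.668 q [9.000e-04 6.499e-01 7.600e-01 2.000e-04]
clock: 12.37
eef_pos: [0.5625, -0.3025, 0.0838]
tool_rot: [0.001, 0.721, 0.693, 0.0]
ft_force: [1.3, 0.2, 5.8]
grip_width: 0.047
gripper_force: 26.3
t 12.37 p [ 0.5625 -0.3025  0.0838] phi 87.74 F [1.3 0.2 5.8] T [ 0.227 -0.09   0.031] w 0.047 g 26.3 j6 -0.473 q [8.000e-04 7.209e-01 6.930e-01 4.000e-04]
clock: 13.12
eef_pos: [0.5624, -0.3027, 0.1438]
tool_rot: [0.001, 0.721, 0.693, 0.0]
ft_force: [1.1, -0.1, -0.8]
grip_width: 0.0853
gripper_force: 0.0
t 13.12 p [ 0.5624 -0.3027  0.1438] phi 87.76 F [ 1.1 -0.1 -0.8] T [-0.006 -0.052 -0.015] w 0.0853 g 0.0 j6 -0.473 q [1.100e-03 7.208e-01 6.932e-01 3.000e-04]
```

FR (≈0.03 N m) is loose as well. The loose caps are NR and FR. Carry FR first, so I check clearances and plan.

```bash
python3 -c "
from h import *
print('turq cap',ray((399,163),.098),'stand dial/base',ray((255,190),.055),ray((245,130),.2),'pink',ray((443,285),.098),'spare',ray((242,268),.022))
plan([(.562,-.3025,.142,99.6,2),(.562,-.3025,.042,99.6,6)],(np.array([.5622,-.3026,.142]),87.8))
"
```

```text
turq cap [ 0.69511106 -0.35359943  0.098     ] stand dial/base [ 0.6371747  -0.01399074  0.055     ] [0.75131225 0.0011815  0.2       ] pink [ 0.41075365 -0.44930453  0.098     ] spare [0.44767469 0.0196753  0.022     ]
[[0.0,-0.0001,-0.0,0.0,0.0,-0.103],[0.0001,-0.0001,-0.0,0.0,0.0,-0.103],[0.0,0.0,0.0167,0.0,0.0,0.0],[0.0,0.0,0.0167,0.0,0.0,0.0],[0.0,0.0,0.0167,0.0,0.0,0.0],[0.0,0.0,0.0167,0.0,0.0,0.0],[0.0,0.0,0.0167,0.0,0.0,0.0],[0.0,0.0,0.0167,0.0,0.0,0.0]]
```

```bash
python3 -m handwheel '[[0,0,0,0,0,-0.103],[0,0,0,0,0,-0.103],[0,0,0.02,0,0,0],[0,0,0.02,0,0,0],[0,0,0.02,0,0,0],[0,0,0.015,0,0,0],[0,0,0.015,0,0,0],[0,0,0.010,0,0,0],[0,0,0,0,0,0],[0,0,0,0,0,0]]' -1
python3 -m handwheel '[[0,0,0,0,0,0],[0,0,0,0,0,0],[0,0,0,0,0,0],[0,0,0,0,0,0],[0,0,0,0,0,0],[0,0,0,0,0,0],[0,0,0,0,0,0],[0,0,0,0,0,0]]' 1 45
python3 -c "
from h import *
show()"
python3 -m handwheel '[[0,0,-0.005,0,0,0],[0,0,-0.01,0,0,0],[0,0,-0.015,0,0,0],[0,0,-0.02,0,0,0],[0,0,-0.02,0,0,0],[0,0,-0.02,0,0,0],[0,0,-0.02,0,0,0],[0,0,-0.02,0,0,0],[0,0,-0.02,0,0,0],[0,0,0,0,0,0]]'
python3 -c "
from h import *
show(); cv2.imwrite('pics/w3.png',ctrl.get_image('scene')[80:300,160:480,::-1])
plan([(.41,-.25,.192,99.6,8),(.41,.0,.192,102,12),(.49,.1237,.192,105.6,10)],(np.array([.562,-.3025,.192]),99.6))"
```

```text
clock: 13.95
eef_pos: [0.5611, -0.3019, 0.0418]
tool_rot: [-0.001, 0.646, 0.764, -0.0]
ft_force: [0.9, 0.8, 0.3]
grip_width: 0.085
gripper_force: 0.0
clock: 14.62
eef_pos: [0.5627, -0.3028, 0.044]
tool_rot: [0.001, 0.646, 0.764, 0.0]
ft_force: [1.1, 0.0, 5.9]
grip_width: 0.0576
gripper_force: 49.5
t 14.62 p [ 0.5627 -0.3028  0.044 ] phi 99.57 F [1.1 0.  5.9] T [-0.046  0.035  0.017] w 0.0576 g 49.5 j6 -0.679 q [1.100e-03 6.456e-01 7.636e-01 2.000e-04]
clock: 15.45
eef_pos: [0.5632, -0.3032, 0.1969]
tool_rot: [0.003, 0.646, 0.764, 0.0]
ft_force: [0.9, -0.8, -1.9]
grip_width: 0.0572
gripper_force: 51.3
t 15.45 p [ 0.5632 -0.3032  0.1969] phi 99.57 F [ 0.9 -0.8 -1.9] T [-0.069 -0.043 -0.081] w 0.0572 g 51.3 j6 -0.679 q [2.800e-03 6.456e-01 7.636e-01 4.000e-04]
[[0.0096,-0.0176,-0.0,0.0,0.0,0.0],[0.0096,-0.0176,-0.0,0.0,0.0,0.0],[0.0096,-0.0176,-0.0,0.0,0.0,0.0],[0.0096,-0.0176,-0.0,0.0,0.0,0.0],[0.0096,-0.0176,-0.0,0.0,0.0,0.0],[0.0096,-0.0176,-0.0,0.0,0.0,0.0],[0.0096,-0.0176,-0.0,0.0,0.0,0.0],[0.0096,-0.0176,-0.0,0.0,0.0,0.0],[0.0205,0.0035,-0.0,0.0,0.0,-0.0035],[0.0205,0.0035,-0.0,0.0,0.0,-0.0035]]
[[0.0205,0.0036,-0.0,0.0,0.0,-0.0035],[0.0205,0.0037,-0.0,0.0,0.0,-0.0035],[0.0205,0.0038,-0.0,0.0,0.0,-0.0035],[0.0205,0.0038,-0.0,0.0,0.0,-0.0035],[0.0205,0.0039,-0.0,0.0,0.0,-0.0035],[0.0205,0.004,-0.0,0.0,0.0,-0.0035],[0.0204,0.004,-0.0,0.0,0.0,-0.0035],[0.0204,0.0041,-0.0,0.0,0.0,-0.0035],[0.0204,0.0042,-0.0,0.0,0.0,-0.0035],[0.0204,0.0043,-0.0,0.0,0.0,-0.0035]]
[[0.0104,0.0104,-0.0,0.0,0.0,-0.0063],[0.0104,0.0105,-0.0,0.0,0.0,-0.0063],[0.0103,0.0105,-0.0,0.0,0.0,-0.0063],[0.0102,0.0106,-0.0,0.0,0.0,-0.0063],[0.0102,0.0107,-0.0,0.0,0.0,-0.0063],[0.0101,0.0107,-0.0,0.0,0.0,-0.0063],[0.01,0.0108,-0.0,0.0,0.0,-0.0063],[0.01,0.0108,-0.0,0.0,0.0,-0.0063],[0.0099,0.0109,-0.0,0.0,0.0,-0.0063],[0.0098,0.011,-0.0,0.0,0.0,-0.0063]]
```

View pics/w3.png

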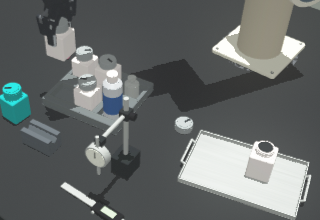

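The scene crop shows jar FR lifted at crop pixel (58,40), held by its body. Three jars remain in the tray. Carry it over.

```bash
python3 -m handwheel '[[0.0096,-0.0176,0,0,0,0],[0.0096,-0.0176,0,0,0,0],[0.0096,-0.0176,0,0,0,0],[0.0096,-0.0176,0,0,0,0],[0.0096,-0.0176,0,0,0,0],[0.0096,-0.0176,0,0,0,0],[0.0096,-0.0176,0,0,0,0],[0.0096,-0.0176,0,0,0,0],[0.0205,0.0035,0,0,0,-0.0035],[0.0205,0.0035,0,0,0,-0.0035]]'
python3 -m handwheel '[[0.0205,0.0036,0,0,0,-0.0035],[0.0205,0.0037,0,0,0,-0.0035],[0.0205,0.0038,0,0,0,-0.0035],[0.0205,0.0038,0,0,0,-0.0035],[0.0205,0.0039,0,0,0,-0.0035],[0.0205,0.004,0,0,0,-0.0035],[0.0204,0.004,0,0,0,-0.0035],[0.0204,0.0041,0,0,0,-0.0035],[0.0204,0.0042,0,0,0,-0.0035],[0.0204,0.0043,0,0,0,-0.0035]]'
python3 -m handwheel '[[0.0104,0.0104,0,0,0,-0.0063],[0.0104,0.0105,0,0,0,-0.0063],[0.0103,0.0105,0,0,0,-0.0063],[0.0102,0.0106,0,0,0,-0.0063],[0.0102,0.0107,0,0,0,-0.0063],[0.0101,0.0107,0,0,0,-0.0063],[0.01,0.0108,0,0,0,-0.0063],[0.01,0.0108,0,0,0,-0.0063],[0.0099,0.0109,0,0,0,-0.0063],[0.0098,0.011,0,0,0,-0.0063]]'
python3 -m handwheel '[[0,0,0,0,0,0],[0,0,0,0,0,0],[0,0,0,0,0,0]]'
python3 -c "
from h import *
show();plan([(.49,.1237,.045,105.6,9)])"
```

```text
clock: 16.33
eef_pos: [0.4078, -0.2075, 0.1913]
tool_rot: [-0.002, 0.644, 0.765, -0.0]
ft_force: [0.4, 0.2, -1.1]
grip_width: 0.0574
gripper_force: 51.3
clock: 17.17
eef_pos: [0.4088, 0.001, 0.1915]
tool_rot: [-0.001, 0.629, 0.777, -0.001]
ft_force: [0.4, -0.2, -1.9]
grip_width: 0.0574
gripper_force: 51.3
clock: 18.0
eef_pos: [0.4909, 0.1248, 0.1926]
tool_rot: [-0.0, 0.604, 0.797, -0.0]
ft_force: [0.2, -0.1, -2.6]
grip_width: 0.0574
gripper_force: 51.3
clock: 18.25
eef_pos: [0.49, 0.1236, 0.1926]
tool_rot: [-0.0, 0.605, 0.797, -0.0]
ft_force: [0.0, -0.2, -2.3]
grip_width: 0.057
gripper_force: 51.3
t 18.25 p [0.49   0.1236 0.1926] phi 105.61 F [ 0.  -0.2 -2.3] T [-0.02   0.048  0.002] w 0.057 g 51.3 j6 -0.049 q [-2.000e-04  6.045e-01  7.966e-01 -4.000e-04]
[[0.0,0.0,0.0164,0.0,0.0,0.0],[0.0,0.0,0.0164,0.0,0.0,0.0],[0.0,0.0,0.0164,0.0,0.0,0.0],[0.0,0.0,0.0164,0.0,0.0,0.0],[0.0,0.0,0.0164,0.0,0.0,0.0],[0.0,0.0,0.0164,0.0,0.0,0.0],[0.0,0.0,0.0164,0.0,0.0,0.0],[0.0,0.0,0.0164,0.0,0.0,0.0],[0.0,0.0,0.0164,0.0,0.0,0.0]]
```

```bash
python3 -m handwheel '[[0,0,0.02,0,0,0],[0,0,0.025,0,0,0],[0,0,0.025,0,0,0],[0,0,0.025,0,0,0],[0,0,0.02,0,0,0],[0,0,0.015,0,0,0],[0,0,0.01,0,0,0],[0,0,0.005,0,0,0],[0,0,0,0,0,0],[0,0,0,0,0,0]]'
python3 -m handwheel '[[0,0,0.002,0,0,0],[0,0,0,0,0,0]]'
python3 -m handwheel '[[0,0,0.002,0,0,0],[0,0,0,0,0,0]]'
```

```text
clock: 19.08
eef_pos: [0.4907, 0.1235, 0.0483]
tool_rot: [0.0, 0.605, 0.796, 0.0]
ft_force: [0.4, -0.1, -2.5]
grip_width: 0.0572
gripper_force: 51.4
clock: 19.25
eef_pos: [0.491, 0.1237, 0.0465]
tool_rot: [0.0, 0.605, 0.796, 0.001]
ft_force: [-0.4, -0.1, -1.5]
grip_width: 0.057
gripper_force: 51.4
clock: 19.42
eef_pos: [0.4906, 0.1237, 0.0441]
tool_rot: [0.0, 0.605, 0.796, 0.0]
ft_force: [-0.3, 0.3, -3.0]
grip_width: 0.0572
gripper_force: 51.4
```

```bash
python3 -m handwheel '[[0,0,0.0015,0,0,0],[0,0,0,0,0,0]]'
python3 -m handwheel '[[0,0,0.001,0,0,0],[0,0,0,0,0,0],[0,0,0,0,0,0]]'
```

```text
clock: 19.58
eef_pos: [0.4904, 0.1236, 0.0423]
tool_rot: [0.0, 0.605, 0.796, 0.0]
ft_force: [-0.5, -0.8, -1.9]
grip_width: 0.0575
gripper_force: 51.4
clock: 19.83
eef_pos: [0.4904, 0.1237, 0.042]
tool_rot: [0.0, 0.605, 0.796, 0.0]
ft_force: [-3.2, -0.4, 8.1]
grip_width: 0.0575
gripper_force: 52.5
```

```bash
python3 -m handwheel '[[0,0,0,0,0,0],[0,0,0,0,0,0],[0,0,0,0,0,0],[0,0,0,0,0,0],[0,0,-0.02,0,0,0],[0,0,-0.025,0,0,0],[0,0,-0.025,0,0,0],[0,0,-0.025,0,0,0],[0,0,-0.03,0,0,0],[0,0,0,0,0,0]]' -1
python3 -c "
from h import *
show();plan([(.41,.0,.165,102,6),(.41,-.25,.165,99.6,10),(.46,-.3205,.165,99.6,4)])"
```

```text
clock: 20.67
eef_pos: [0.4935, 0.1244, 0.1712]
tool_rot: [0.003, 0.605, 0.796, 0.003]
ft_force: [0.1, 0.7, 0.0]
grip_width: 0.0852
gripper_force: 0.0
t 20.67 p [0.4935 0.1244 0.1712] phi 105.59 F [0.1 0.7 0. ] T [ 0.011 -0.038 -0.002] w 0.0852 g 0.0 j6 -0.049 q [0.0027 0.6047 0.7965 0.0032]
[[-0.0162,-0.019,0.001,0.0,0.0,0.0104],[-0.0164,-0.0188,0.001,0.0,0.0,0.0104],[-0.0166,-0.0186,0.001,0.0,0.0,0.0104],[-0.0168,-0.0185,0.001,0.0,0.0,0.0104],[-0.017,-0.0183,0.001,0.0,0.0,0.0104],[-0.0172,-0.0181,0.001,0.0,0.0,0.0104],[-0.0245,-0.0052,-0.0,0.0,0.0,0.0042],[-0.0245,-0.0051,-0.0,0.0,0.0,0.0042],[-0.0245,-0.005,-0.0,0.0,0.0,0.0042],[-0.0245,-0.0049,-0.0,0.0,0.0,0.0042]]
[[-0.0245,-0.0048,-0.0,0.0,0.0,0.0042],[-0.0246,-0.0047,-0.0,0.0,0.0,0.0042],[-0.0246,-0.0046,-0.0,0.0,0.0,0.0042],[-0.0246,-0.0045,-0.0,0.0,0.0,0.0042],[-0.0246,-0.0044,-0.0,0.0,0.0,0.0042],[-0.0246,-0.0043,-0.0,0.0,0.0,0.0042],[-0.0195,0.0094,-0.0,0.0,0.0,0.0],[-0.0195,0.0094,-0.0,0.0,0.0,0.0],[-0.0195,0.0094,-0.0,0.0,0.0,0.0],[-0.0195,0.0094,-0.0,0.0,0.0,0.0]]
```

```bash
python3 -m handwheel '[[-0.0162,-0.0185,0,0,0,0.0104],[-0.0164,-0.0185,0,0,0,0.0104],[-0.0166,-0.0183,0,0,0,0.0104],[-0.0168,-0.018,0,0,0,0.0104],[-0.017,-0.018,0,0,0,0.0104],[-0.0172,-0.0178,0,0,0,0.0104],[-0.0245,-0.0052,0,0,0,0.0042],[-0.0245,-0.0051,0,0,0,0.0042],[-0.0245,-0.005,0,0,0,0.0042],[-0.0245,-0.0049,0,0,0,0.0042]]'
python3 -m handwheel '[[-0.0245,-0.0048,0,0,0,0.0042],[-0.0246,-0.0047,0,0,0,0.0042],[-0.0246,-0.0046,0,0,0,0.0042],[-0.0246,-0.0045,0,0,0,0.0042],[-0.0246,-0.0044,0,0,0,0.0042],[-0.0246,-0.0043,0,0,0,0.0042],[-0.0195,0.0094,0,0,0,0],[-0.0195,0.0094,0,0,0,0],[-0.0195,0.0094,0,0,0,0],[-0.0195,0.0094,0,0,0,0]]'
python3 -m handwheel '[[0,0,0,0,0,0],[0,0,0,0,0,0],[0,0,0,0,0,0]]'
python3 -c "
from h import *
show();plan([(.46,-.3208,.042,99.6,6)])
p=[.46,-.3208,.103]; print(proj(p,'wrist')); cv2.imwrite('pics/w4.png',ctrl.get_image('wrist')[:,:,::-1])"
```

```text
clock: 21.5
eef_pos: [0.4086, -0.1013, 0.166]
tool_rot: [-0.0, 0.636, 0.772, -0.0]
ft_force: [-0.1, 0.3, 0.3]
grip_width: 0.0852
gripper_force: 0.0
clock: 22.33
eef_pos: [0.4591, -0.3217, 0.1656]
tool_rot: [-0.0, 0.646, 0.764, -0.0]
ft_force: [0.0, 0.5, 0.5]
grip_width: 0.0852
gripper_force: 0.0
clock: 22.58
eef_pos: [0.4581, -0.3201, 0.1655]
tool_rot: [-0.001, 0.645, 0.764, -0.0]
ft_force: [0.0, -0.1, -0.1]
grip_width: 0.0853
gripper_force: 0.0
t 22.58 p [ 0.4581 -0.3201  0.1655] phi 99.6 F [ 0.  -0.1 -0.1] T [-0.014 -0.003 -0.027] w 0.0853 g 0.0 j6 -0.799 q [-0.001   0.6455  0.7638 -0.    ]
[[-0.0002,0.0003,0.0206,0.0,0.0,-0.0],[-0.0002,0.0003,0.0206,0.0,0.0,-0.0],[-0.0002,0.0003,0.0206,0.0,0.0,-0.0],[-0.0002,0.0003,0.0206,0.0,0.0,-0.0],[-0.0002,0.0003,0.0206,0.0,0.0,-0.0],[-0.0002,0.0003,0.0206,0.0,0.0,-0.0]]
[278.17044362 224.73178625]
```

View pics/w4.png

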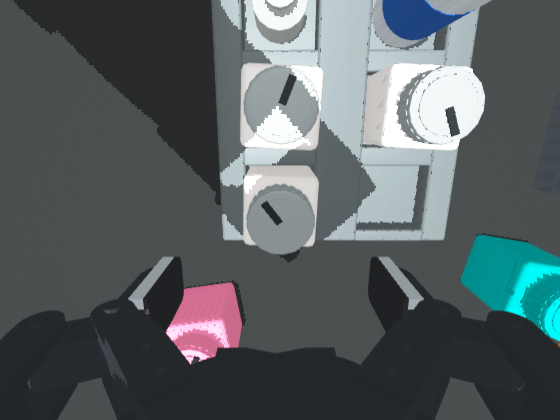

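The wrist view shows the NR cap at (281,217), lined up between the fingers. The FR pocket at (385,195) is empty. NR's bar has turned clockwise. Grip NR by its body.

```bash
python3 -m handwheel '[[0,0.001,0.02,0,0,0],[0,0,0.02,0,0,0],[0,0,0.02,0,0,0],[0,0,0.02,0,0,0],[0,0,0.018,0,0,0],[0,0,0.015,0,0,0],[0,0,0.010,0,0,0],[0,0,0,0,0,0],[0,0,0,0,0,0]]' -1
python3 -m handwheel '[[0,0,0,0,0,0],[0,0,0,0,0,0],[0,0,0,0,0,0],[0,0,0,0,0,0],[0,0,0,0,0,0],[0,0,0,0,0,0],[0,0,0,0,0,0],[0,0,0,0,0,0]]' 1 45
python3 -m handwheel '[[0,0,-0.005,0,0,0],[0,0,-0.01,0,0,0],[0,0,-0.015,0,0,0],[0,0,-0.02,0,0,0],[0,0,-0.02,0,0,0],[0,0,-0.02,0,0,0],[0,0,-0.02,0,0,0],[0,0,-0.02,0,0,0],[0,0,-0.02,0,0,0],[0,0,0,0,0,0]]'
python3 -c "
from h import *
show()
plan([(.41,-.25,.192,99.6,5),(.41,.0,.192,102,12),(.5327,.2125,.192,105.6,13)],(np.array([.4595,-.3208,.192]),99.6))"
```

```text
clock: 23.38
eef_pos: [0.4596, -0.3202, 0.0432]
tool_rot: [-0.001, 0.645, 0.764, -0.0]
ft_force: [-0.3, -0.3, 0.5]
grip_width: 0.0851
gripper_force: 0.0
clock: 24.05
eef_pos: [0.4607, -0.321, 0.0447]
tool_rot: [0.001, 0.645, 0.764, 0.0]
ft_force: [0.0, 1.3, 5.1]
grip_width: 0.0572
gripper_force: 47.3
clock: 24.88
eef_pos: [0.4613, -0.3218, 0.1977]
tool_rot: [0.003, 0.645, 0.764, 0.0]
ft_force: [1.1, -1.4, -3.1]
grip_width: 0.0575
gripper_force: 51.1
t 24.88 p [ 0.4613 -0.3218  0.1977] phi 99.6 F [ 1.1 -1.4 -3.1] T [-0.061 -0.04  -0.04 ] w 0.0575 g 51.1 j6 -0.798 q [3.100e-03 6.454e-01 7.638e-01 1.000e-04]
[[0.0156,-0.0074,-0.0,0.0,0.0,0.0],[0.0156,-0.0074,-0.0,0.0,0.0,0.0],[0.0156,-0.0074,-0.0,0.0,0.0,0.0],[0.0156,-0.0074,-0.0,0.0,0.0,0.0],[0.0156,-0.0074,-0.0,0.0,0.0,0.0],[0.0205,0.0035,-0.0,0.0,0.0,-0.0035],[0.0205,0.0035,-0.0,0.0,0.0,-0.0035],[0.0205,0.0036,-0.0,0.0,0.0,-0.0035],[0.0205,0.0037,-0.0,0.0,0.0,-0.0035],[0.0205,0.0038,-0.0,0.0,0.0,-0.0035]]
[[0.0205,0.0038,-0.0,0.0,0.0,-0.0035],[0.0205,0.0039,-0.0,0.0,0.0,-0.0035],[0.0205,0.004,-0.0,0.0,0.0,-0.0035],[0.0204,0.004,-0.0,0.0,0.0,-0.0035],[0.0204,0.0041,-0.0,0.0,0.0,-0.0035],[0.0204,0.0042,-0.0,0.0,0.0,-0.0035],[0.0204,0.0043,-0.0,0.0,0.0,-0.0035],[0.014,0.0126,-0.0,0.0,0.0,-0.0048],[0.014,0.0127,-0.0,0.0,0.0,-0.0048],[0.0139,0.0128,-0.0,0.0,0.0,-0.0048]]
[[0.0138,0.0128,-0.0,0.0,0.0,-0.0048],[0.0138,0.0129,-0.0,0.0,0.0,-0.0048],[0.0137,0.013,-0.0,0.0,0.0,-0.0048],[0.0137,0.013,-0.0,0.0,0.0,-0.0048],[0.0136,0.0131,-0.0,0.0,0.0,-0.0048],[0.0135,0.0132,-0.0,0.0,0.0,-0.0048],[0.0135,0.0132,-0.0,0.0,0.0,-0.0048],[0.0134,0.0133,-0.0,0.0,0.0,-0.0048],[0.0133,0.0134,-0.0,0.0,0.0,-0.0048],[0.0133,0.0134,-0.0,0.0,0.0,-0.0048]]
```

```bash
python3 -m handwheel '[[0.0156,-0.0074,0,0,0,0],[0.0156,-0.0074,0,0,0,0],[0.0156,-0.0074,0,0,0,0],[0.0156,-0.0074,0,0,0,0],[0.0156,-0.0074,0,0,0,0],[0.0205,0.0035,0,0,0,-0.0035],[0.0205,0.0035,0,0,0,-0.0035],[0.0205,0.0036,0,0,0,-0.0035],[0.0205,0.0037,0,0,0,-0.0035],[0.0205,0.0038,0,0,0,-0.0035]]'
python3 -m handwheel '[[0.0205,0.0038,0,0,0,-0.0035],[0.0205,0.0039,0,0,0,-0.0035],[0.0205,0.004,0,0,0,-0.0035],[0.0204,0.004,0,0,0,-0.0035],[0.0204,0.0041,0,0,0,-0.0035],[0.0204,0.0042,0,0,0,-0.0035],[0.0204,0.0043,0,0,0,-0.0035],[0.014,0.0126,0,0,0,-0.0048],[0.014,0.0127,0,0,0,-0.0048],[0.0139,0.0128,0,0,0,-0.0048]]'
python3 -m handwheel '[[0.0138,0.0128,0,0,0,-0.0048],[0.0138,0.0129,0,0,0,-0.0048],[0.0137,0.013,0,0,0,-0.0048],[0.0137,0.013,0,0,0,-0.0048],[0.0136,0.0131,0,0,0,-0.0048],[0.0135,0.0132,0,0,0,-0.0048],[0.0135,0.0132,0,0,0,-0.0048],[0.0134,0.0133,0,0,0,-0.0048],[0.0133,0.0134,0,0,0,-0.0048],[0.0133,0.0134,0,0,0,-0.0048]]'
python3 -m handwheel '[[0,0,0,0,0,0],[0,0,0,0,0,0],[0,0,0,0,0,0]]'
python3 -c "
from h import *
show();plan([(.5327,.2125,.048,105.6,8)]);cv2.imwrite('pics/w5.png',ctrl.get_image('wrist')[:,:,::-1])"
```

```text
clock: 25.72
eef_pos: [0.4093, -0.1447, 0.1927]
tool_rot: [-0.001, 0.639, 0.769, -0.0]
ft_force: [-0.1, 0.7, -3.6]
grip_width: 0.0575
gripper_force: 51.1
clock: 26.55
eef_pos: [0.438, 0.0499, 0.1927]
tool_rot: [-0.0, 0.623, 0.782, -0.001]
ft_force: [0.5, -0.7, -3.1]
grip_width: 0.0572
gripper_force: 51.0
clock: 27.38
eef_pos: [0.5325, 0.2129, 0.1922]
tool_rot: [-0.0, 0.605, 0.797, -0.001]
ft_force: [-0.3, 0.6, -3.9]
grip_width: 0.0575
gripper_force: 51.1
clock: 27.63
eef_pos: [0.5319, 0.2119, 0.1924]
tool_rot: [-0.001, 0.605, 0.797, -0.001]
ft_force: [-0.2, 0.0, -3.3]
grip_width: 0.0574
gripper_force: 51.0
t 27.63 p [0.5319 0.2119 0.1924] phi 105.59 F [-0.2  0.  -3.3] T [0.04  0.027 0.025] w 0.0574 g 51.0 j6 0.086 q [-6.000e-04  6.046e-01  7.965e-01 -1.100e-03]
[[0.0,0.0001,0.018,0.0,0.0,-0.0],[0.0,0.0001,0.018,0.0,0.0,-0.0],[0.0,0.0001,0.018,0.0,0.0,-0.0],[0.0,0.0001,0.018,0.0,0.0,-0.0],[0.0,0.0001,0.018,0.0,0.0,-0.0],[0.0,0.0001,0.018,0.0,0.0,-0.0],[0.0,0.0001,0.018,0.0,0.0,-0.0],[0.0,0.0001,0.018,0.0,0.0,-0.0]]
```

View pics/w5.png

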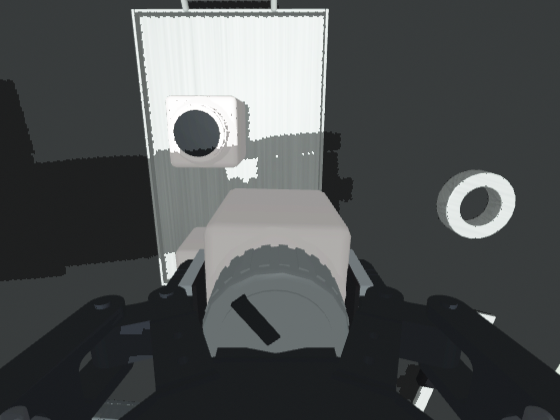

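The held jar is at (278,290) and the open jar at (200,132), so the target spot is clear. Lower it.

```bash
python3 -m handwheel '[[0,0,0.02,0,0,0],[0,0,0.025,0,0,0],[0,0,0.025,0,0,0],[0,0,0.025,0,0,0],[0,0,0.02,0,0,0],[0,0,0.015,0,0,0],[0,0,0.01,0,0,0],[0,0,0.007,0,0,0],[0,0,0,0,0,0],[0,0,0,0,0,0]]'
python3 -m handwheel '[[0,0,0.002,0,0,0],[0,0,0,0,0,0],[0,0,0,0,0,0]]'
python3 -m handwheel '[[0,0,0.0015,0,0,0],[0,0,0,0,0,0],[0,0,0,0,0,0]]'
```

```text
clock: 28.52
eef_pos: [0.5333, 0.2124, 0.0467]
tool_rot: [0.0, 0.605, 0.796, 0.0]
ft_force: [-1.0, 0.8, -2.9]
grip_width: 0.0575
gripper_force: 51.0
clock: 28.77
eef_pos: [0.5336, 0.2127, 0.0451]
tool_rot: [0.0, 0.605, 0.796, 0.001]
ft_force: [0.3, 0.4, -3.1]
grip_width: 0.0579
gripper_force: 51.0
clock: 29.02
eef_pos: [0.5331, 0.2126, 0.0429]
tool_rot: [0.0, 0.605, 0.796, 0.0]
ft_force: [0.5, -0.0, -3.3]
grip_width: 0.0572
gripper_force: 51.0
```

```bash
python3 -m handwheel '[[0,0,0.001,0,0,0],[0,0,0,0,0,0],[0,0,0,0,0,0]]'

```

```text
clock: 29.27
eef_pos: [0.5332, 0.2127, 0.0427]
tool_rot: [0.0, 0.605, 0.796, 0.0]
ft_force: [-2.6, 0.9, 6.2]
grip_width: 0.0578
gripper_force: 51.9
```

Contact. Release, rise, move back out of view and check.

```bash
python3 -m handwheel '[[0,0,0,0,0,0],[0,0,0,0,0,0],[0,0,0,0,0,0],[0,0,0,0,0,0],[0,0,-0.02,0,0,0],[0,0,-0.03,0,0,0],[0,0,-0.03,0,0,0],[0,0,-0.035,0,0,0],[0,0,-0.035,0,0,0],[0,0,-0.03,0,0,0]]' -1
python3 -m handwheel '[[-0.02,-0.03,0,0,0,0],[-0.02,-0.03,0,0,0,0],[-0.02,-0.03,0,0,0,0],[-0.02,-0.03,0,0,0,0],[-0.02,-0.02,0,0,0,0],[-0.02,-0.02,0,0,0,0],[-0.02,0,0,0,0,0],[-0.02,0,0,0,0,0],[0,0,0,0,0,0],[0,0,0,0,0,0]]'
python3 -c "
from h import *
show();im=ctrl.get_image('top')[190:310,85:415,::-1];cv2.imwrite('pics/t2.png',cv2.resize(im,None,fx=2.4,fy=2.4,interpolation=cv2.INTER_CUBIC))"
```

```text
clock: 30.1
eef_pos: [0.5333, 0.2126, 0.2241]
tool_rot: [0.0, 0.605, 0.796, 0.001]
ft_force: [1.4, -0.3, -0.5]
grip_width: 0.0854
gripper_force: 0.0
clock: 30.93
eef_pos: [0.4221, 0.0148, 0.2219]
tool_rot: [0.0, 0.606, 0.796, 0.0]
ft_force: [-0.5, 0.4, -0.4]
grip_width: 0.0852
gripper_force: 0.0
t 30.93 p [0.4221 0.0148 0.2219] phi 105.45 F [-0.5  0.4 -0.4] T [ 0.009  0.008 -0.019] w 0.0852 g 0.0 j6 -0.263 q [1.000e-04 6.056e-01 7.958e-01 2.000e-04]
```

View pics/t2.png

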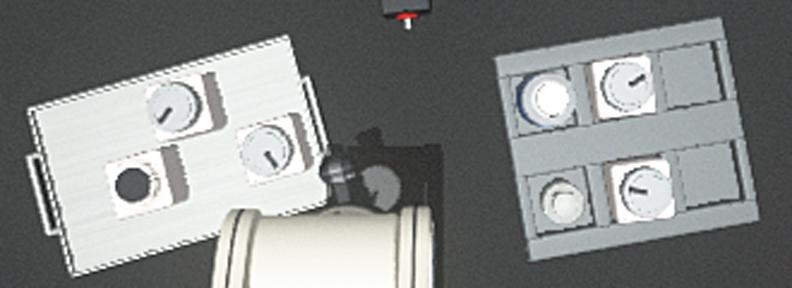

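Both loose jars stand upright in the rework tray at crop pixels (173,107) and (265,148), beside the open jar at (132,185). The sound jars at (628,85) and (645,190), the spray can and the weight are in their pockets.

```bash
python3 -c "
from cell import ctrl
print(ctrl.close_job())"
```

```text
the job is handed in; nothing more can be done
None
```

I twisted all four caps and handed the job in. The two loose jars (the two right-hand pockets, seen from the robot) now stand upright in the rework tray, the two sound jars are still in their pockets, and it took about 31 s of the 72 s allowed.

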